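# Set and lock the camera stand leg, and keep hold of it

## Task

Draw the camera stand's spring-loaded leg out, with a finger in its orange finger rest, until the white pointer stands within the width of the red mark on the gauge, and pause there a moment with the blue cam lever still open. Keeping the leg at the mark all the while, squeeze the lever fully shut against the leg, and finish while still holding the leg at the mark with the lever shut: do not let go, as the clamp screw is not tightened yet and the leg would spring back. Leave the sanitiser bottle, glue stick and stapler where they are.

Things in the scene. Friction and masses are not known exactly. Their poses are not given: they have to be found in the camera images.
- finger_rest (a point): Orange finger rest on the side of the sliding leg. Point: on the sleeve's flat side, midway between the rest's two raised ends, half-way up, 60 mm above the desk. x: the way the leg is drawn out (to its black foot); y: across to the lever side; z up. Raised ends: inner faces at x = -22 and +22 mm, from y = 0 out to y = -27 mm, z = -13 to +13; a finger between them can push the leg along x.
- shut_grasp (a point): Middle of leg plus shut lever, at y = 16 mm in the finger_rest frame, same axes. The leg is a level aluminium sleeve 22 mm wide (y = 0 to 22 mm from the rest), 26 mm tall; with the lever shut the two make a 32 mm wide grasp across y. Beside them is free air down to the grey cradle plate (420 x 180 mm), 48 mm below; the red mark's top may lie 36 mm below, outside the rest.
- leg (a joint): How far the leg is drawn out, m: 0 at the start (fully in) to 0.095 (stop), along +x of finger_rest. A spring always pulls it back in, about 3 N at the start and 5 N near the mark, even with the lever shut. The mark needs 0.045 to 0.075.
- pointer (a point): Tip of the white pointer, a 5 mm wide white bar that sticks out sideways from the leg over the gauge and moves with the leg; at x = -55, y = -47, z = -34 mm in the finger_rest frame. Same axes.
- mark (a point): Middle of the top of the red mark, a fixed red block on the yellow gauge strip: 10 mm along the leg, 22 mm across, 10 mm tall. x along the leg as in finger_rest. The leg is at length when the pointer is within 5 mm of this point along x (across, they are 12 mm apart).
- lever (a joint): Angle of the blue cam lever, rad: 0 is shut, lying along the leg; 0.5 is its open stop; starts at 0.34 to 0.44. It swings level about an upright hinge on the leg and stays where it is left (about 2.5 N at its end moves it).
- lever_hinge (a point): Hinge axis of the blue cam lever, on the leg at its mid-height, at x = -36, y = 28 mm in the finger_rest frame; same axes. The lever is 50 mm long from here, 8 mm thick, 26 mm tall, on the side away from the finger rest. Shut, its outer face lies at y = 32 mm.
- lever_end (a point): Free end of the blue lever, half-way up, mid-thickness. x points along the lever from hinge to free end. Open at the start, the lever slants away from the leg, its end's outer corner 48 to 54 mm across (y) from the finger rest's side of the sleeve, so an opening of 65 to 75 mm straddles both.
- sanitiser: Pink pump bottle with a black pump, 56 mm wide, 150 mm tall, standing on the desk; origin under its centre. Leave it alone.
- glue_stick: Blue and white glue stick, 30 mm wide, 95 mm tall, standing; origin under its centre. Leave it alone.
- stapler: Blue and black stapler, 130 x 34 x 52 mm, lying on the desk; origin under its centre. Leave it alone.

How it is judged:
By the outcome, as a careful person would: the job done as asked, in the order asked, and still so for the second after the job is handed in, while the arm keeps its last pose, push and grip.
It also fails if it takes over 29 s, if anything falls off the work surface, if the arm or the gripper's body presses on something with over 40 N, if the wrist force passes 120 N, or if a joint passes its speed limit or range.

## Robot

A 7-joint arm with a two-finger parallel gripper is mounted at the origin on the work surface. World frame = base frame: x ahead of the robot, y to its left, z up, the work surface at z = 0. Lengths are in m, angles in rad, forces in N, time in s.
With the tool pointing down it reaches from about 0.425 to 0.925 m from the base axis. Payload 6.8 kg.
Tool frame: the origin (TCP) lies at the very end of the fingers, on their centre line; the grasp point (between the pads) lies 19 mm behind it (tcp_to_grasp is the distance from the TCP to the grasp point, in m); z points along the fingers, y is the direction in which the jaws open and shut (so a half turn about z gives the same grasp; the last joint's range is limited). The gripper opens to 85 mm and grips with 20 to 120 N. Pads are 22 mm wide; open, the fingers measure 114 mm over their backs; the gripper's body (76 mm by 85 mm) begins 54 mm behind the grasp point. The pads swing forward as they close: fully open they stand 13 mm farther back than shut.
Start: joints at [-1.25, 0.477, 0.022, 1.555, -0.011, 1.109, -0.083], TCP at [0.281, 0.614, 0.231] pointing down, gripper open.
Joint ranges: [-2.96, 2.96], [-0.34, 2.1], [-1.41, 1.46], [0.24, 2.44], [-1.37, 4.51], [0.17, 1.92], [-2.96, 2.96]. Speed limits (rad/s): [2.39, 2.39, 3.14, 3.14, 3.14, 3.14, 3.14].

## Interface

Orientations are given as a unit quaternion [w, x, y, z].
In Python, from station import * gives the robot as it stands.
- The arm moves only by the tool apply_moves, never from a script. Its argument "increments" is one flat list of numbers, 5 for each row, row after row: the finger opening in mm, from 0 to 85.4, then the shift along the tool's x, y, z in mm, then the turn about the tool's z in degrees. In form: [claw, tx, ty, tz, roll, claw, tx, ty, tz, roll, ...]. A call has 1 to 12 rows; each row shifts and turns the pose as measured when the row begins, along the tool's axes as they then stand; what a row does not reach is not made up. A row lasts 1/8 s, in which the tool goes at most 62.5 mm and 10.7 degrees, less where a joint would pass 70% of its speed; a pose out of reach is approached as far as the arm can. A call with a gripper value outside its range is refused whole. The fingers move at their own pace and stop on an object; "squeeze" is the grip in N (left out, the last holds). Time passes only in rows, so rows that do not move let the fingers close. It gives the time, the measured TCP pose, the force and the opening at its end, in the units of the state.
- get_obs(): the state, without advancing time (a new reading comes with each control period).
- read_camera(name): name is "side" or "top" or "wrist"; returns (picture, depth): 480x640x3 uint8, blue, green, red; 480x640 float32, m along the optical axis (not along the pixel's ray), 0 where there is no reading.
- get_calibration(name): a dict with "mtx" (3x3 intrinsics, pixels), "camera_from_world" (4x4, takes a point from world to camera coordinates); the wrist camera has in their place "T_tool_cam" (4x4, takes a point from camera to tool coordinates, whose origin is the TCP and whose axes are the flange's). Camera axes: x right, y down, z forward; pixel columns grow to the right and rows downward; lengths in m; the calibration is good to about 2 mm. A picture is of the moment at which its call begins: read the wrist's pose just before it. get_calibration takes no time and is no camera call.
- hand_in(): hands the job in, once; it reports no verdict.
Trained networks look in the newest picture that a camera, given by its name, has taken for a name from the list of things; names that differ only in an ending like _2 or _b are one class to them, and where a whole thing is asked for, a point or a joint stands for the part that bears it (a point fixed in the world has none). Each returns a list of dicts, best first, with "p" (0 to 1); they miss things now and then, are a little off and sometimes report something else, mostly with a low value. They report only what shows in the picture. A call takes as long as a camera call.
- outline_of(camera, thing): "pixels" (480x640 bool, what is visible of it) and "extent" ([centre column, centre row, width, height] in pixels, round what is visible of it).
The state is a dict: "t": time; "q": joint angles; "joint_vel": joint speeds; "joint_torque": joint torques, N m; "eef_pos": TCP position; "tool_rot": TCP orientation; "contact_force": force on the tool from outside, world axes, zero at the start; "torque": the same for the moment, N m; "gripper_width": opening from 0.0 (shut) to 1.0 (fully open).
Only numpy, scipy, OpenCV 4.12 (cv2) and the standard library are available. Lean on these libraries where they do the work, as an engineer would, in place of code of your own. Each camera call takes 0.05 s, during which the arm holds its last target.

## Working session

There is one attempt and no reset: what is moved stays moved. The work goes in short steps, Python scripts to look and compute and a tool call to move; the robot and the scene stay as the last step left them, time stands still between calls to the robot, and variables do not carry over. Pictures are saved under pics/ and viewed, and the job is handed in when it is done.

Besides the shell and the picture viewer there is one more tool, called by a JSON object that holds its "name" and its "arguments", one argument or row to a line. apply_moves: Moves the arm, as the interface text tells. Its arguments: {"type":"object","properties":{"increments":{"type":"array"},"squeeze":{"type":"number"}},"required":["increments"]}

```bash
mkdir -p pics; ls; python3 - <<'E'
from station import *
import cv2,numpy as np
o=get_obs(); print({k:np.round(v,3) for k,v in o.items()})
for n in ["top","side"]:
    p,d=read_camera(n); cv2.imwrite(f"pics/{n}0.png",p); np.save(f"pics/{n}0.npy",d)
    c=get_calibration(n); print(n,c)
    for t in ["finger_rest","lever","mark","pointer","leg","lever_end","sanitiser","glue_stick","stapler"]:
        try:
            r=outline_of(n,t); print(t,[(round(x["p"],2),np.round(x["extent"])) for x in r[:2]])
            if r: np.save(f"pics/m_{n}_{t}.npy",r[0]["pixels"])
        except Exception as e: print(t,e)
print(get_calibration("wrist"),get_obs()["t"])
E
```

```text
pics
{'t': np.float64(0.0), 'q': array([-1.25 ,  0.478,  0.022,  1.556, -0.012,  1.109, -0.083]), 'joint_vel': array([-0.001,  0.002,  0.004, -0.001, -0.001,  0.   ,  0.   ]), 'joint_torque': array([-0.0000e+00, -5.9645e+01,  1.6080e+00, -2.8120e+01,  1.3000e-02,
        9.0000e-03,  0.0000e+00]), 'eef_pos': array([0.28 , 0.613, 0.23 ]), 'tool_rot': array([-0.   ,  0.213,  0.977, -0.001]), 'contact_force': array([-0.218,  0.634, -0.11 ]), 'torque': array([0.007, 0.008, 0.005]), 'gripper_width': np.float64(0.999)}
top {'mtx': array([[477.13315849,   0.        , 314.39615988],
       [  0.        , 477.13315849, 235.21778141],
       [  0.        ,   0.        ,   1.        ]]), 'camera_from_world': array([[-0.01308254, -0.9998946 , -0.00629539,  0.07608194],
       [-0.99351079,  0.01370989, -0.11290861,  0.57199001],
       [ 0.11298302,  0.00477741, -0.99358543,  0.94393937],
       [ 0.        ,  0.        ,  0.        ,  1.        ]])}
finger_rest [(0.94, array([311., 245.,  94.,  61.]))]
lever []
mark []
pointer [(0.73, array([312., 249.,  93.,  49.])), (0.66, array([344., 256., 
[... 1022 characters left out ...]
array([320., 207.,  24.,  60.]))]
glue_stick [(0.81, array([212., 217.,  13.,  41.])), (0.61, array([298., 267.,  27.,  19.]))]
stapler [(0.91, array([380., 340.,  78.,  54.]))]
{'mtx': array([[343.93888176,   0.        , 321.11940191],
       [  0.        , 343.93888176, 242.64006189],
       [  0.        ,   0.        ,   1.        ]]), 'T_tool_cam': array([[ 5.40171183e-04, -9.57227556e-01, -2.89335642e-01,
         7.47382911e-02],
       [ 9.99999772e-01,  4.00033721e-04,  5.43478701e-04,
         6.51868268e-04],
       [-4.04488775e-04, -2.89335870e-01,  9.57227554e-01,
        -1.43736932e-01],
       [ 0.00000000e+00,  0.00000000e+00,  0.00000000e+00,
         1.00000000e+00]])} 1.0
```

```bash
python3 - <<'E'
import cv2
a=cv2.imread("pics/top0.png"); b=cv2.imread("pics/side0.png")
cv2.imwrite("pics/top0c.png",cv2.resize(a[180:320,220:420],None,fx=4,fy=4,interpolation=cv2.INTER_CUBIC))
cv2.imwrite("pics/side0c.png",cv2.resize(b[190:330,220:420],None,fx=4,fy=4,interpolation=cv2.INTER_CUBIC))
E
```

```text
(no output)
```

View pics/top0.png

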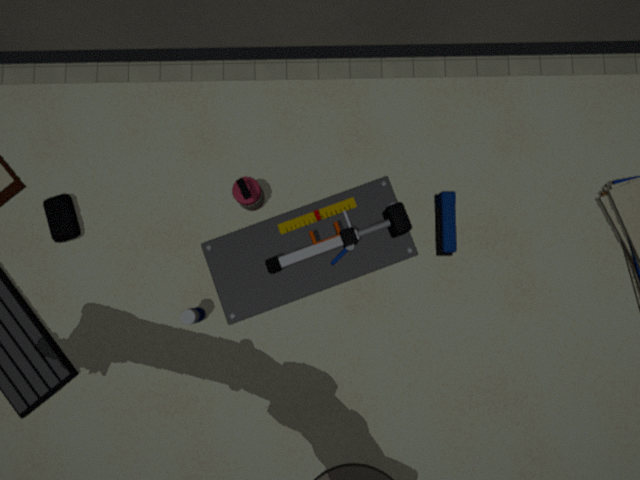

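View pics/side0.png

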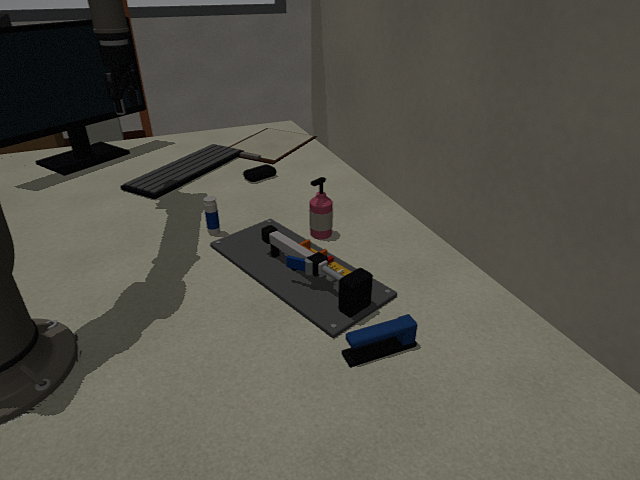

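```bash
sleep 1
```

```text
(no output)
```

View pics/top0c.png

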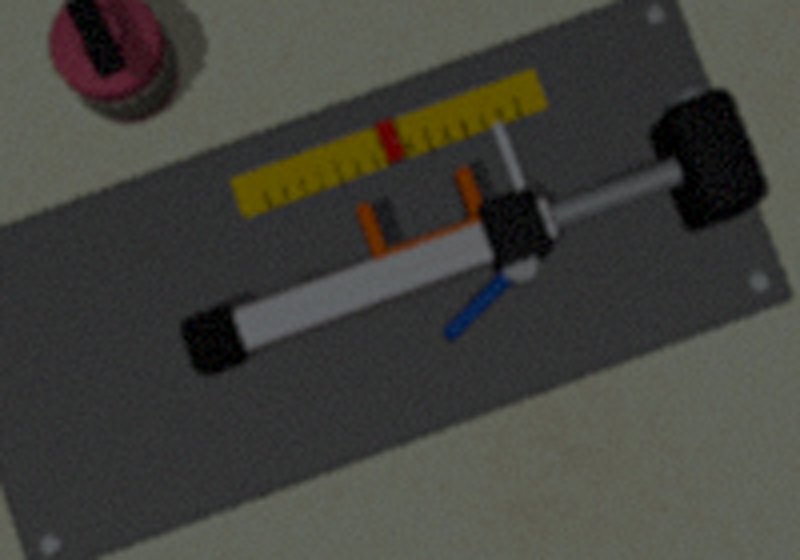

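View pics/side0c.png

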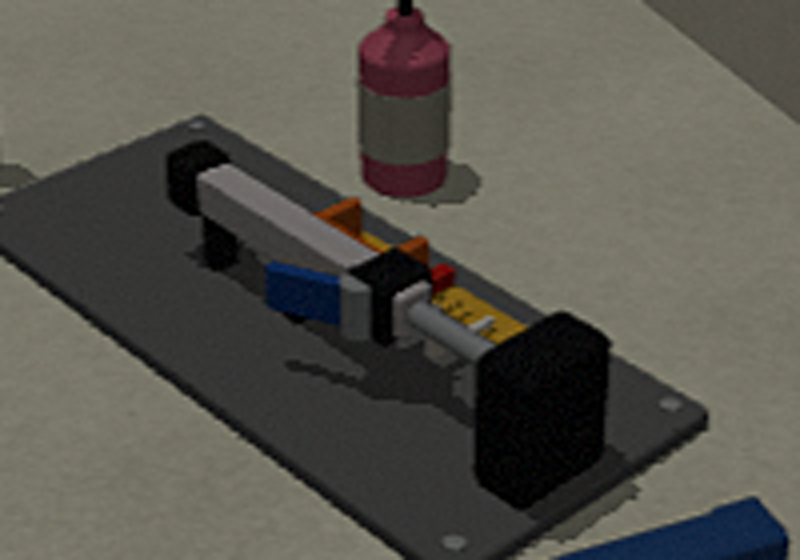

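```bash
cat > h.py <<'E'
import numpy as np,cv2
from scipy.spatial.transform import Rotation as R
def rotq(q): return R.from_quat([q[1],q[2],q[3],q[0]]).as_matrix()
def cam_fixed(c):
    M=np.linalg.inv(c["camera_from_world"]); return c["mtx"],M[:3,:3],M[:3,3]
def cam_wrist(c,o):
    Rt=rotq(o["tool_rot"]); T=c["T_tool_cam"]
    return c["mtx"],Rt@T[:3,:3],Rt@T[:3,3]+np.array(o["eef_pos"])
def plane(cam,uv,z):
    K,Rm,t=cam; uv=np.atleast_2d(uv).astype(float)
    d=np.c_[uv,np.ones(len(uv))]@np.linalg.inv(K).T@Rm.T
    return t+d*((z-t[2])/d[:,2])[:,None]
def proj(cam,P):
    K,Rm,t=cam; q=(np.atleast_2d(P)-t)@Rm@K.T; return q[:,:2]/q[:,2:]
def hsv(p): return cv2.cvtColor(p,cv2.COLOR_BGR2HSV)
E
python3 - <<'E'
from station import *
from h import *
p=cv2.imread("pics/top0.png"); cam=cam_fixed(get_calibration("top")); d=np.load("pics/top0.npy")
print("campos",cam[2])
H=hsv(p); 
def cen(m,z,name):
    v,u=np.nonzero(m); P=plane(cam,np.c_[u,v],z); print(name,len(u),P.mean(0)[:2].round(4)); return P[:,:2]
roi=np.zeros(H.shape[:2],bool); roi[190:300,260:365]=1
h,s,v=H[...,0],H[...,1],H[...,2]
red=roi&((h<5)|(h>174))&(s>150)&(v>50); Pm=cen(red,.024,"red")
org=roi&(h>=6)&(h<15)&(s>150)&(v>60); cen(org,.073,"orange")
# white sleeve
w=roi&(s<60)&(v>95); 
n,l,st,c=cv2.connectedComponentsWithStats(w.astype(np.uint8)); i=1+st[1:,4].argmax()
P=cen(l==i,.073,"sleeve"); r=cv2.minAreaRect((P*1000).astype(np.float32)); print(r, cv2.boxPoints(r).round(1).tolist())
yel=roi&(h>=20)&(h<35)&(s>150)&(v>60); Pg=cen(yel,.016,"gauge"); print(cv2.minAreaRect((Pg*1000).astype(np.float32)))
blue=roi&(h>100)&(h<130)&(s>120); cen(blue,.073,"blue")
out=np.zeros_like(p); out[w]=(255,255,255); out[red]=(0,0,255); out[org]=(0,128,255); out[blue]=(255,0,0); out[yel]=(0,255,255)
cv2.imwrite("pics/seg.png",cv2.resize(out[180:320,220:420],None,fx=4,fy=4,interpolation=0))
E
```

```text
campos [0.46262448 0.06372241 1.00294597]
red 34 [0.6174 0.0626]
orange 145 [0.5742 0.0503]
sleeve 964 [0.6389 0.113 ]
((651.3052978515625, 101.18283081054688), (47.931583404541016, 171.9595489501953), 19.446517944335938) [[600.0999755859375, 174.3000030517578], [657.2999877929688, 12.100000381469727], [702.5, 28.100000381469727], [645.2999877929688, 190.1999969482422]]
gauge 789 [0.6166 0.0635]
((616.6080322265625, 62.879417419433594), (22.42831039428711, 169.2994384765625), 19.407651901245117)
blue 111 [0.5279 0.0396]
```

```bash
sleep 0.1
```

```text
(no output)
```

View pics/seg.png

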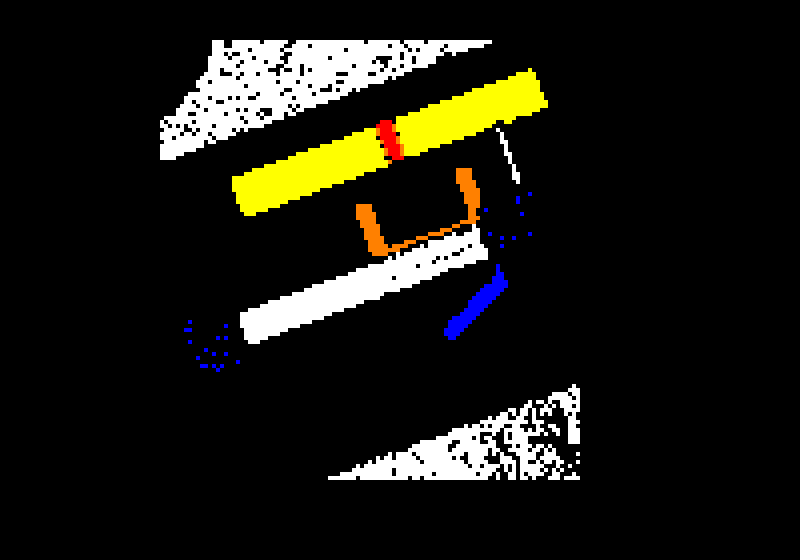

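```bash
python3 - <<'E'
from station import *
from h import *
p=cv2.imread("pics/top0.png"); cam=cam_fixed(get_calibration("top")); H=hsv(p)
h,s,v=H[...,0],H[...,1],H[...,2]
a=np.radians(19.4); X=np.array([-np.sin(a),np.cos(a)]); Y=np.array([-np.cos(a),-np.sin(a)])
O=np.array([.575,.05])
vv,uu=np.mgrid[:480,:640]
def pts(m,z):
    y,x=np.nonzero(m); P=plane(cam,np.c_[x,y],z)[:,:2]-O; return np.c_[P@X,P@Y]*1000
roi=(vv>190)&(vv<300)&(uu>260)&(uu<365)
org=roi&(h>=6)&(h<15)&(s>150)&(v>60); Q=pts(org,.073)
for lo,hi in[(-60,-5),(-5,5),(5,60)]:
    k=Q[(Q[:,0]>lo)&(Q[:,0]<hi)]; print("org",len(k),k.mean(0).round(1),np.percentile(k,[3,97],axis=0).round(1).tolist())
w=(vv>234)&(vv<270)&(uu>276)&(uu<345)&(s<60)&(v>95); Q=pts(w,.073); print("sleeve",len(Q),np.percentile(Q,[2,50,98],axis=0).round(1).tolist())
pt=(vv>208)&(vv<228)&(uu>342)&(uu<352)&(s<60)&(v>95); Q=pts(pt,.026); print("ptr",Q[Q[:,1].argsort()][:8].round(1).tolist(),np.median(Q,0))
red=roi&((h<5)|(h>174))&(s>150)&(v>50); Q=pts(red,.024); print("red",Q.mean(0),Q.min(0),Q.max(0))
b=roi&(h>100)&(h<130)&(s>120)&(uu>328)&(vv>245); Q=pts(b,.073); print("blue",Q.min(0),Q.max(0), Q[Q[:,0].argsort()][[-1,-2,-3]])
o=get_obs(); print(o["eef_pos"],rotq(o["tool_rot"]))
E
```

```text
org 59 [-24.9   3.4] [[-31.2, -9.9], [-8.0, 15.5]]
org 18 [  0.2 -21.3] [[-4.0, -42.9], [4.8, 14.8]]
org 68 [22.7  4. ] [[10.5, -9.9], [28.2, 15.4]]
sleeve 517 [[-22.5, 18.4], [39.3, 26.3], [97.4, 34.2]]
ptr [[-56.4, -29.2], [-57.6, -26.5], [-56.9, -24.5], [-56.2, -22.6], [-58.1, -21.9], [-57.4, -19.9], [-56.6, -18.0], [-55.9, -16.0]] [-56.86867124 -14.30077264]
red [ -2.21283988 -44.15830205] [ -5.50461668 -54.18979226] [  1.29104132 -32.87741908]
blue [-28.5814077   40.11843841] [ 7.76647489 65.68532579] [[ 7.76647489 62.51681288]
 [ 7.08811918 60.6903003 ]
 [ 6.61650665 65.01390252]]
[0.28063267 0.61390706 0.2312973 ] [[-9.09474983e-01  4.15758651e-01 -1.95065044e-05]
 [ 4.15758651e-01  9.09474982e-01 -1.89309724e-05]
 [ 9.86996221e-06 -2.53272437e-05 -1.00000000e+00]]
```

```bash
cat >> h.py <<'E'
A0=np.radians(19.4); X=np.array([-np.sin(A0),np.cos(A0),0]); Y=np.array([-np.cos(A0),-np.sin(A0),0])
O=np.array([.575,.05,0])
REST=O-X*.0014+Y*.0165+np.array([0,0,.060])
def goal(o,P,ang=A0):
    """tool-frame shift mm to P and roll deg so that tool x = leg x"""
    Rt=rotq(o["tool_rot"]); d=Rt.T@(np.array(P)-o["eef_pos"])*1000
    yaw=np.arctan2(Rt[1,0],Rt[0,0]); want=np.arctan2(X[1],X[0]); r=-np.degrees((want-yaw+np.pi)%(2*np.pi)-np.pi)
    leg=(np.array(o["eef_pos"])-REST)@np.c_[X,Y,[0,0,1]]*1000
    return d.round(1),round(r,2),leg.round(1)
E
python3 - <<'E'
from station import *
from h import *
o=get_obs(); print(REST); P=REST+Y*.027; P[2]=.2; print(P,goal(o,P))
E
```

```text
[0.55990185 0.04319883 0.06      ]
[0.53443484 0.03423048 0.2       ] (array([-471.8, -421.7,   31.3]), np.float64(46.03), array([631.1,  73.8, 171.3]))
```

{"name": "apply_moves", "arguments": {
  "increments": [75, -43, -38, 0, 0, 75, -43, -38, 0, 0, 75, -43, -38, 0, 0, 75, -43, -38, 0, 0, 75, -43, -38, 0, 0, 75, -43, -38, 0, 0, 75, -43, -38, 0, 0, 75, -43, -38, 0, 0, 75, -43, -38, 0, 0, 75, -43, -38, 0, 0, 75, -40, -36, 0, 0, 75, 0, 0, 0, 10],
  "squeeze": 20
}}

```text
t: 2.5
eef_pos: [0.5445, 0.0234, 0.2321]
tool_rot: [0.003, 0.298, 0.955, 0.004]
contact_force: [0.4, 0.3, -0.2]
gripper_width: 0.88
```

```bash
python3 - <<'E'
from station import *
from h import *
o=get_obs(); P=REST+Y*.027; P[2]=.2; print(o["t"],o["eef_pos"],goal(o,P),o["gripper_width"],o["q"].round(2))
E
```

```text
2.5 [0.54445499 0.02340605 0.23211788] (array([14.5,  2.9, 32.1]), np.float64(35.94), array([-13.5,  21.1, 172.1])) 0.8804515955242943 [-0.44  0.26  0.34  1.89 -0.11  1.    0.92]
```

{"name": "apply_moves", "arguments": {
  "increments": [75, 14, 3, 0, 10, 75, 0, 0, 15, 10, 75, 0, 0, 15, 10, 75, 0, 0, 0, 6]
}}

```text
t: 3.0
eef_pos: [0.5354, 0.0327, 0.2021]
tool_rot: [0.002, 0.589, 0.808, 0.005]
contact_force: [-1.0, -1.0, -0.3]
gripper_width: 0.88
```

```bash
python3 - <<'E'
from station import *
from h import *
o=get_obs(); p,d=read_camera("wrist"); cv2.imwrite("pics/w1.png",p)
P=REST+Y*.027; P[2]=.2; print(o["t"],o["eef_pos"],goal(o,P),o["gripper_width"],o["q"].round(2))
p,d=read_camera("top"); cv2.imwrite("pics/t1.png",p)
p,d=read_camera("side"); cv2.imwrite("pics/s1.png",p)
import pickle; pickle.dump(o,open("pics/o1.pkl","wb"))
E
```

```text
3.0 [0.53544884 0.0327122  0.20210749] (array([ 1.8, -0.5,  2.1]), np.float64(-1.51), array([ -1.8,  26.5, 142.1])) 0.8802953573232732 [-0.54  0.29  0.45  1.95 -0.16  0.93  0.3 ]
```

```bash
sleep 0.1
```

```text
(no output)
```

View pics/w1.png

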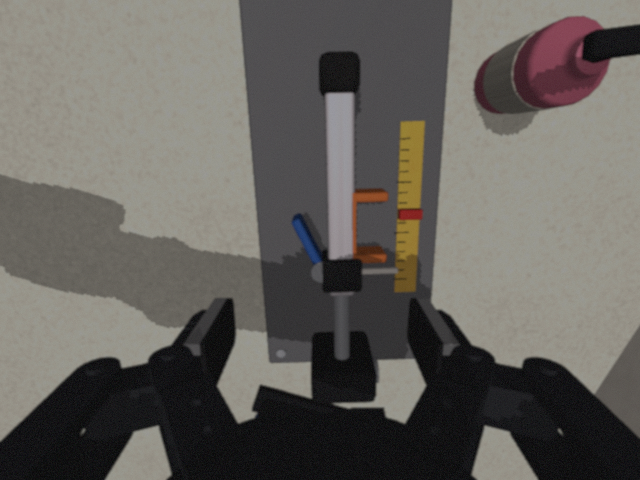

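View pics/t1.png

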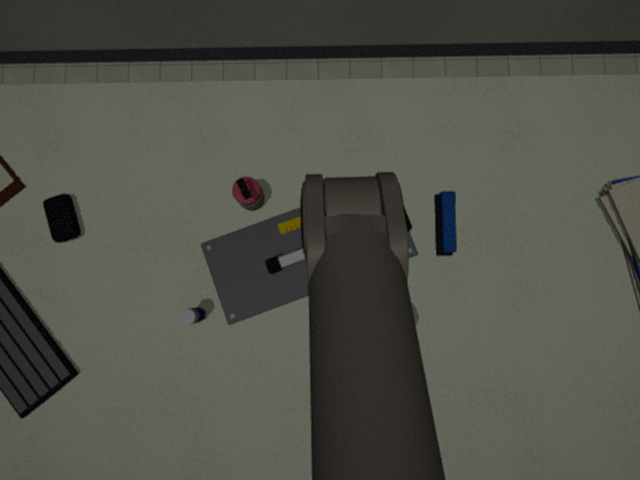

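View pics/s1.png

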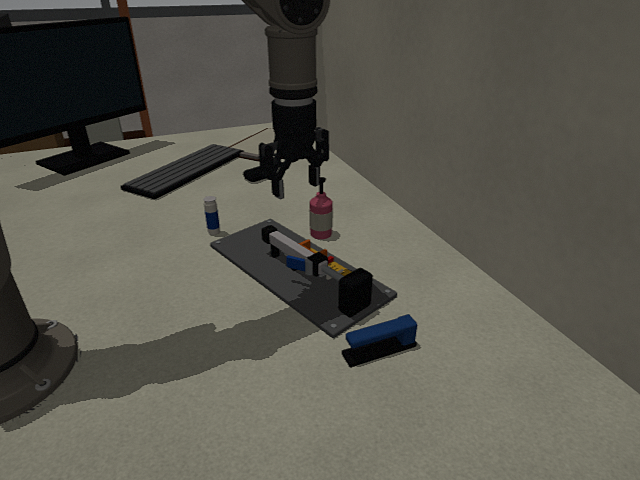

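```bash
python3 - <<'E'
from station import *
from h import *
import pickle
o=pickle.load(open("pics/o1.pkl","rb")); p=cv2.imread("pics/w1.png"); cam=cam_wrist(get_calibration("wrist"),o); H=hsv(p)
h,s,v=H[...,0],H[...,1],H[...,2]; vv,uu=np.mgrid[:480,:640]
def pts(m,z):
    y,x=np.nonzero(m); P=plane(cam,np.c_[x,y],z)-REST; return np.c_[P@X,P@Y]*1000
def rep(n,Q): print(n,len(Q),Q.mean(0).round(1),np.percentile(Q,[2,98],axis=0).round(1).tolist())
org=(h>=5)&(h<15)&(s>150)&(v>80)&(vv>170)&(vv<290)&(uu>345)&(uu<400)
Q=pts(org&(uu>362),.073)
rep("end-",Q[Q[:,0]<0]); rep("end+",Q[Q[:,0]>0])
red=((h<5)|(h>174))&(s>150)&(v>60)&(uu>390)&(uu<430)&(vv>190)&(vv<240); rep("mark",pts(red,.024))
w=(s<60)&(v>110)
rep("ptr",pts(w&(uu>365)&(uu<402)&(vv>260)&(vv<282),.026))
rep("sleeve",pts(w&(uu>322)&(uu<360)&(vv>95)&(vv<255),.073))
b=(h>100)&(h<130)&(s>120)&(uu>285)&(uu<330)&(vv>205)&(vv<270); rep("lever",pts(b,.073))
S=pts(w&(uu>322)&(uu<360)&(vv>95)&(vv<255),.073)
for lo in range(-20,100,20):
    k=S[(S[:,0]>lo)&(S[:,0]<lo+20)]; print(lo,np.percentile(k[:,1],[3,50,97]).round(1) if len(k) else "")
cv2.imwrite("pics/w1c.png",cv2.resize(p[170:310,270:440],None,fx=4,fy=4,interpolation=cv2.INTER_CUBIC))
E
```

```text
end- 201 [-23.1 -18.6] [[-27.0, -27.8], [-19.2, -9.3]]
end+ 257 [ 28.4 -18.4] [[24.6, -28.0], [32.6, -8.8]]
mark 205 [  2.5 -60.4] [[-1.6, -70.8], [6.6, -49.8]]
ptr 66 [-53.9 -32.7] [[-55.2, -48.2], [-52.9, -18.5]]
sleeve 4032 [46.6  9.5] [[-16.7, -0.1], [101.5, 19.0]]
lever 587 [-5.7 37.4] [[-24.9, 26.7], [14.1, 47.3]]
-20 [ 0.8  9.8 18.9]
0 [ 0.8  9.7 18.7]
20 [ 0.7  9.5 18.9]
40 [-0.1  9.3 18.7]
60 [-0.1  9.1 18.9]
80 [-0.1  9.6 18.8]
```

```bash
sleep 0.1
```

```text
(no output)
```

View pics/w1c.png

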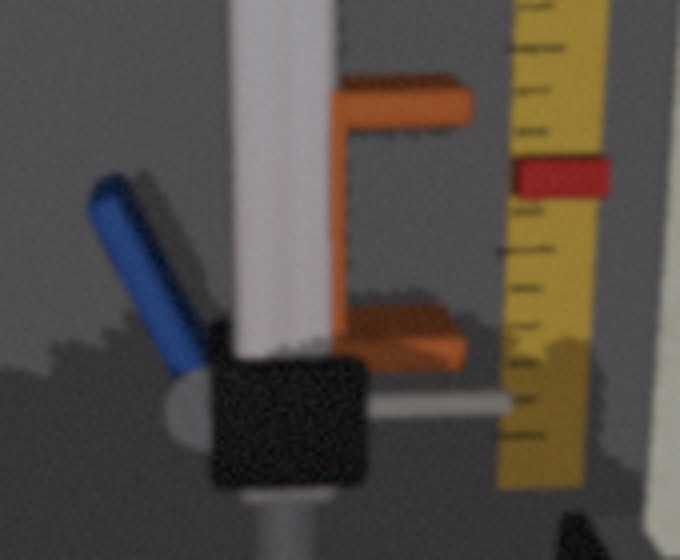

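```bash
python3 - <<'E'
from station import *
from h import *
import pickle
o=pickle.load(open("pics/o1.pkl","rb")); cam=cam_wrist(get_calibration("wrist"),o)
for n,u,v,z in [("end+in",375,202,.073),("end+out",375,192,.073),("end-in",375,255,.073),("end-out",375,262.6,.073),("mark",411,215,.024),("mark lo",411,219.4,.024),("mark hi",411,210.8,.024),("ptr",395,270.7,.026),("foot/sleeve edge",340,93,.073),("lev tip",300-1.5,216,.073),("sleeve R",353.5,210,.073),("sleeve L",328,210,.073),("tip end-",386,258,.073)]:
    P=plane(cam,[[u,v]],z)[0]-REST; print(n,(P@X*1000).round(1),(P@Y*1000).round(1))
c=cam_fixed(get_calibration("side")); print(c[2])
d=cv2.imread("pics/t1.png");
E
```

```text
end+in 23.8 -18.5
end+out 31.8 -18.3
end-in -21.1 -19.4
end-out -27.8 -19.5
mark 1.5 -61.3
mark lo -2.8 -61.5
mark hi 5.6 -61.1
ptr -54.3 -47.5
foot/sleeve edge 105.2 8.7
lev tip 14.1 43.3
sleeve R 17.8 -1.3
sleeve L 18.4 19.3
tip end- -24.0 -28.7
[ 0.27722477 -0.68439061  0.56694147]
```

{"name": "apply_moves", "arguments": {
  "increments": [72, 3, 0, 30, -1.5, 72, 0, 0, 40, 0, 72, 0, 0, 40, 0, 72, 0, 0, 10, 0]
}}

```text
t: 3.65
eef_pos: [0.5402, 0.0377, 0.0832]
tool_rot: [0.005, 0.57, 0.821, 0.009]
contact_force: [-0.4, -1.4, 0.1]
gripper_width: 0.842
```

```bash
sed -i 's/^REST=.*/REST=O+X*(-.0014+.0006)+Y*(.0165-.0009)+np.array([0,0,.060])/' h.py; cat > look.py <<'E'
from station import *
from h import *
import sys
n=sys.argv[1]
o=get_obs(); P=REST+Y*.027; P[2]=.035; print(round(o["t"],2),o["eef_pos"].round(4),goal(o,P),o["gripper_width"].round(3),o["contact_force"].round(1),o["tool_rot"].round(3))
for c in sys.argv[2:]:
    p,d=read_camera(c); cv2.imwrite(f"pics/{c[0]}{n}.png",p)
E
python3 look.py 2 wrist side
```

```text
Traceback (most recent call last):
  File "look.py", line 5, in <module>
    o=get_obs(); P=REST+Y*.027; P[2]=.035; print(round(o["t"],2),o["eef_pos"].round(4),goal(o,P),o["gripper_width"].round(3),o["contact_force"].round(1),o["tool_rot"].round(3))
                                                                                                 ^^^^^^^^^^^^^^^^^^^^^^^^
AttributeError: 'float' object has no attribute 'round'
```

```bash
sleep 0.1
sed -i 's/o\["gripper_width"\].round(3)/round(o["gripper_width"],3)/' look.py; python3 look.py 2 wrist side
```

```text
3.65 [0.5402 0.0377 0.0832] (array([-0.8, -6.7, 48.1]), np.float64(1.04), array([ 0.8, 21.3, 23.2])) 0.842 [-0.4 -1.4  0.1] [0.005 0.57  0.821 0.009]
```

```bash
sleep 0.1
```

```text
(no output)
```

View pics/w2.png

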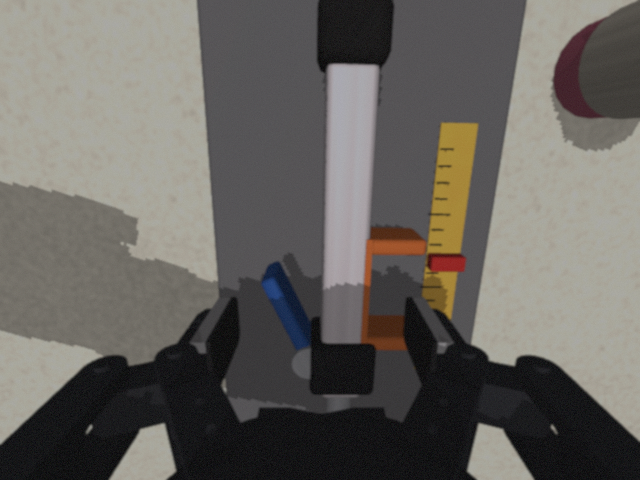

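View pics/s2.png

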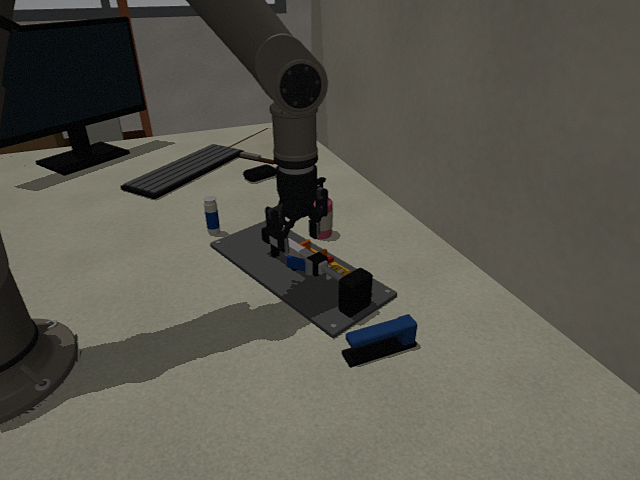

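{"name": "apply_moves", "arguments": {
  "increments": [72, -1, -7, 10, 1, 72, 0, 0, 22, 0, 72, 0, 0, 16, 0]
}}

```text
t: 4.12
eef_pos: [0.5394, 0.0347, 0.0396]
tool_rot: [0.009, 0.578, 0.816, 0.013]
contact_force: [-0.1, -0.4, -0.4]
gripper_width: 0.844
```

```bash
python3 look.py 3 wrist side
```

```text
4.12 [0.5394 0.0347 0.0396] (array([ 1.8, -4. ,  4.4]), np.float64(-0.08), array([ -1.8,  23.1, -20.4])) 0.844 [-0.1 -0.4 -0.4] [0.009 0.578 0.816 0.013]
```

```bash
sleep 0.1
```

```text
(no output)
```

View pics/w3.png

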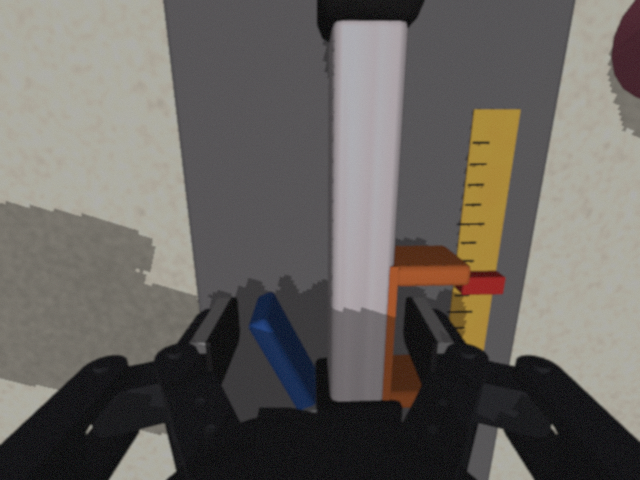

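View pics/s3.png

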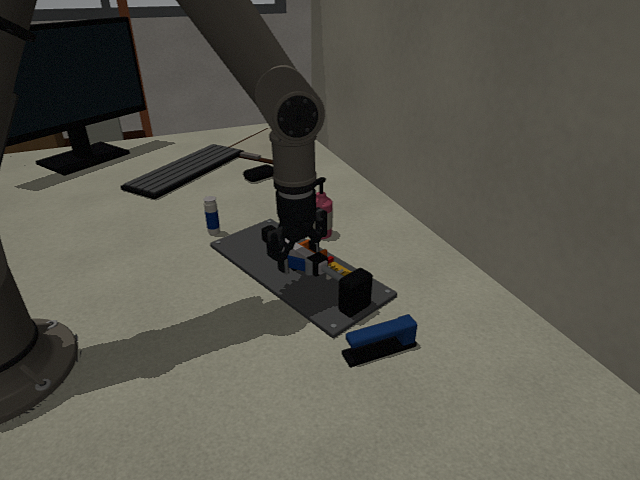

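{"name": "apply_moves", "arguments": {
  "increments": [72, 8, -5, 3, 0, 72, 12, 0, 1, 0, 72, 12, 0, 1, 0, 72, 12, 0, 0, 0]
}}

```text
t: 4.72
eef_pos: [0.5191, 0.0736, 0.0348]
tool_rot: [0.01, 0.58, 0.814, 0.012]
contact_force: [1.1, -3.8, -3.7]
gripper_width: 0.844
```

```bash
python3 look.py 4 wrist top
```

```text
4.72 [0.5191 0.0736 0.0348] (array([-41.7,   2.6,  -0. ]), np.float64(-0.36), array([ 41.7,  29.3, -25.2])) 0.844 [ 1.1 -3.8 -3.7] [0.01  0.58  0.814 0.012]
```

```bash
sleep 0.1
```

```text
(no output)
```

View pics/w4.png

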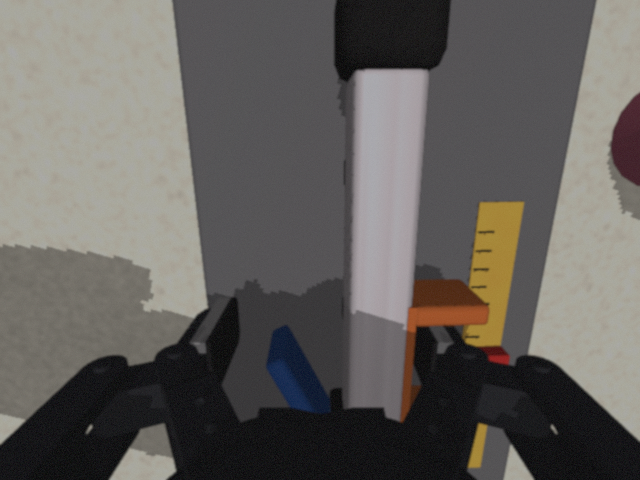

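View pics/t4.png

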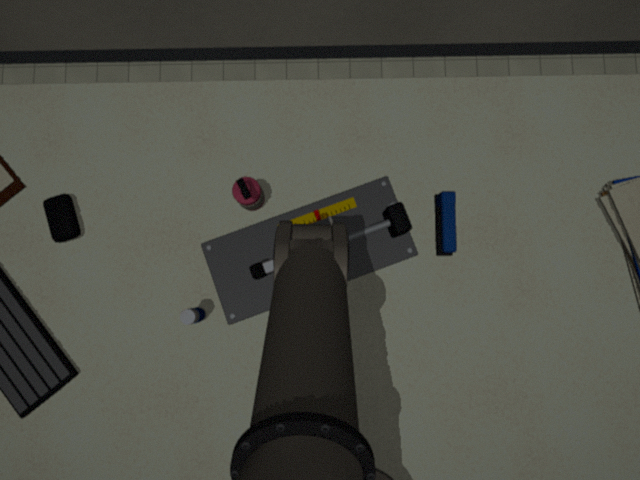

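```bash
cat > meas.py <<'E'
from station import *
from h import *
import sys
cam=cam_fixed(get_calibration("top"))
p0=cv2.imread("pics/top0.png"); p=cv2.imread(sys.argv[1])
# foot travel: rectify leg top plane at 0.5 mm/px in leg frame, phase/template match around foot
def rect(p,z,x0,x1,y0,y1,s=2):
    xs=np.arange(x0,x1,1/s); ys=np.arange(y0,y1,1/s); gx,gy=np.meshgrid(xs,ys)
    P=REST+gx[...,None]*X/1000+gy[...,None]*Y/1000; P[...,2]=z
    uv=proj(cam,P.reshape(-1,3)).reshape(*gx.shape,2).astype(np.float32)
    return cv2.remap(p,uv[...,0],uv[...,1],cv2.INTER_LINEAR)
T=rect(p0,.073,85,128,-8,30); I=rect(p,.073,70,230,-8,30)
r=cv2.matchTemplate(I,T,cv2.TM_CCOEFF_NORMED); k=r.argmax(); print("foot travel mm",k*.5-15,r.max().round(3))
G=rect(p,.025,-90,60,-75,-30,4); cv2.imwrite(sys.argv[1].replace(".png","_g.png"),G)
c=cv2.resize(p[190:240,290:370],None,fx=8,fy=8,interpolation=cv2.INTER_CUBIC); cv2.imwrite(sys.argv[1].replace(".png","_c.png"),c)
E
python3 meas.py pics/t4.png
```

```text
foot travel mm 32.5 0.991
```

```bash
sleep 0.1
```

```text
(no output)
```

View pics/t4_g.png

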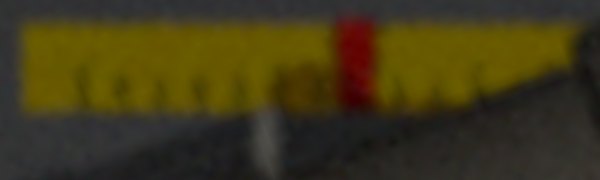

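View pics/t4_c.png

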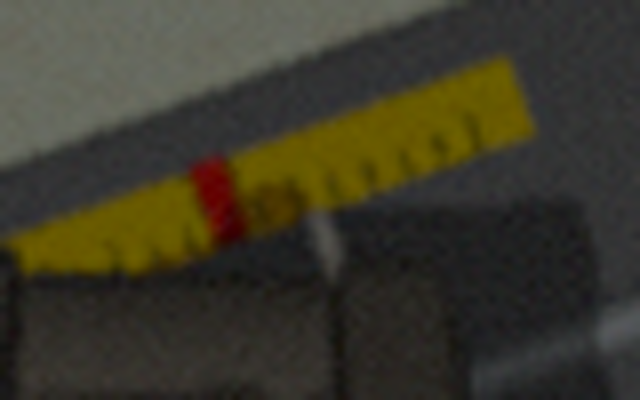

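{"name": "apply_moves", "arguments": {
  "increments": [72, 9, 1, 0, 0, 72, 9, 0, 0, 0, 72, 4, 0, 0, 0]
}}

```text
t: 5.2
eef_pos: [0.5118, 0.0951, 0.0347]
tool_rot: [0.009, 0.58, 0.815, 0.011]
contact_force: [1.8, -5.1, -1.5]
gripper_width: 0.843
```

```bash
python3 look.py 5 wrist top side; python3 meas.py pics/t5.png
```

```text
5.2 [0.5118 0.0951 0.0347] (array([-64.3,   2.4,  -0.1]), np.float64(-0.29), array([ 64.3,  29. , -25.3])) 0.843 [ 1.8 -5.1 -1.5] [0.009 0.58  0.815 0.011]
foot travel mm 54.0 0.905
```

```bash
sleep 0.1
```

```text
(no output)
```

View pics/t5_c.png

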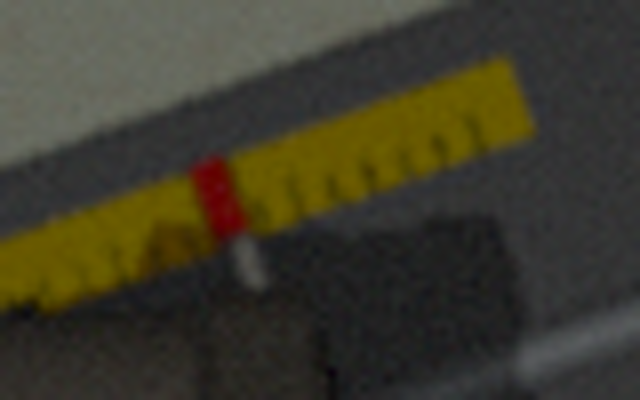

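View pics/t5_g.png

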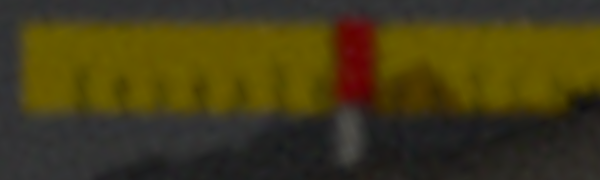

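View pics/w5.png

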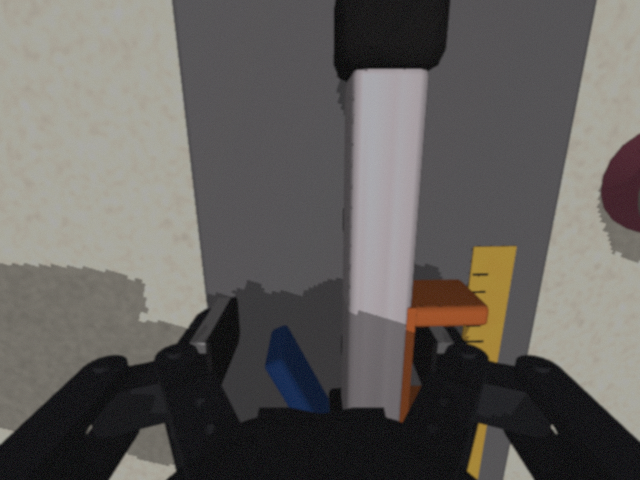

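View pics/s5.png

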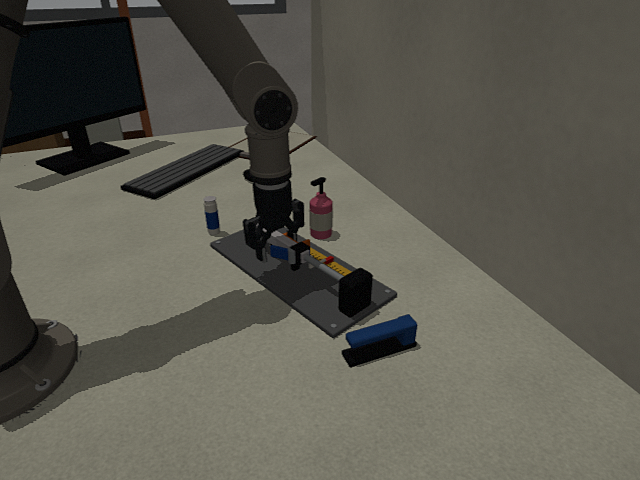

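{"name": "apply_moves", "arguments": {
  "increments": [72, 1.5, 0, 0, 0, 72, 0, 0, 0, 0, 72, 0, 0, 0, 0, 72, 0, 0, 0, 0, 72, 0, 0, 0, 0]
}}

```text
t: 5.98
eef_pos: [0.5116, 0.0958, 0.0347]
tool_rot: [0.009, 0.58, 0.814, 0.011]
contact_force: [0.3, -3.1, -0.1]
gripper_width: 0.84
```

```bash
python3 look.py 6 top; python3 meas.py pics/t6.png
```

```text
5.97 [0.5116 0.0958 0.0347] (array([-65.1,   2.4,  -0.1]), np.float64(-0.35), array([ 65.1,  29. , -25.3])) 0.84 [ 0.3 -3.1 -0.1] [0.009 0.58  0.814 0.011]
foot travel mm 54.5 0.901
```

```bash
sleep 0.1
```

```text
(no output)
```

View pics/t6_g.png

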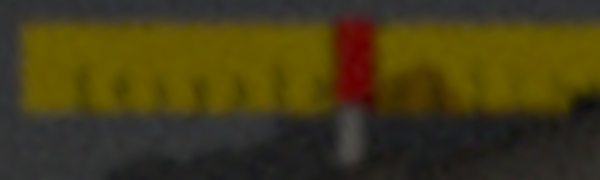

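{"name": "apply_moves", "arguments": {
  "increments": [72, 1, 0, 0, 0, 72, 0, 0, 0, 0, 72, 0, 0, 0, 0, 72, 0, 0, 0, 0, 72, 0, 0, 0, 0, 72, 0, 0, 0, 0, 68, 0, 0, 0, 0, 64, 0, 0, 0, 0, 60, 0, 0, 0, 0, 60, 0, 0, 0, 0]
}}

```text
t: 7.28
eef_pos: [0.5133, 0.0973, 0.0356]
tool_rot: [0.01, 0.58, 0.814, 0.013]
contact_force: [2.0, -3.0, 0.6]
gripper_width: 0.701
```

```bash
python3 look.py 7 top wrist; python3 meas.py pics/t7.png
```

```text
7.28 [0.5133 0.0973 0.0356] (array([-65.8,   0.2,   0.8]), np.float64(-0.34), array([ 65.9,  26.9, -24.4])) 0.701 [ 2.  -3.   0.6] [0.01  0.58  0.814 0.013]
foot travel mm 55.0 0.896
```

```bash
sleep 0.1
```

```text
(no output)
```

View pics/t7_g.png

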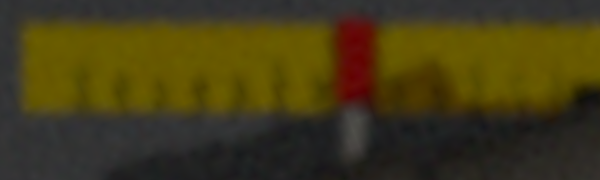

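View pics/w7.png

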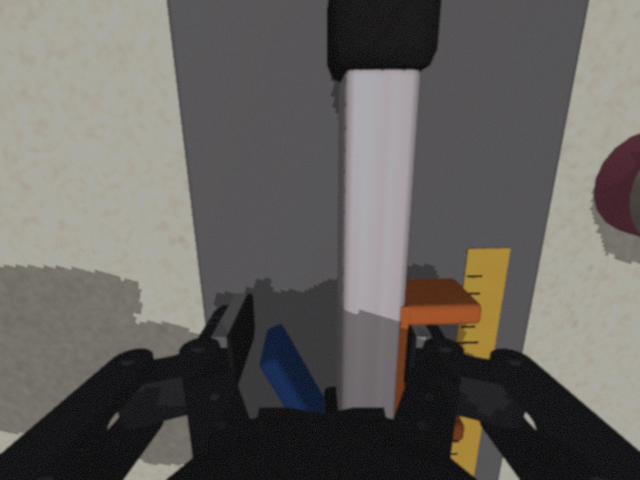

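{"name": "apply_moves", "arguments": {
  "increments": [56, 0, 0.5, 0, 0, 52, 0, 2, 0, 0, 48, 0, 2, 0, 0, 48, 0, 0, 0, 0]
}}

```text
t: 7.88
eef_pos: [0.5183, 0.0988, 0.037]
tool_rot: [0.01, 0.581, 0.814, 0.013]
contact_force: [3.2, -4.1, -0.2]
gripper_width: 0.561
```

```bash
python3 look.py 8 top wrist; python3 meas.py pics/t8.png
```

```text
7.88 [0.5183 0.0988 0.037 ] (array([-65.7,  -4.9,   1.9]), np.float64(-0.41), array([ 65.6,  21.7, -23. ])) 0.561 [ 3.2 -4.1 -0.2] [0.01  0.581 0.814 0.013]
foot travel mm 55.0 0.866
```

```bash
sleep 0.1
```

```text
(no output)
```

View pics/w8.png

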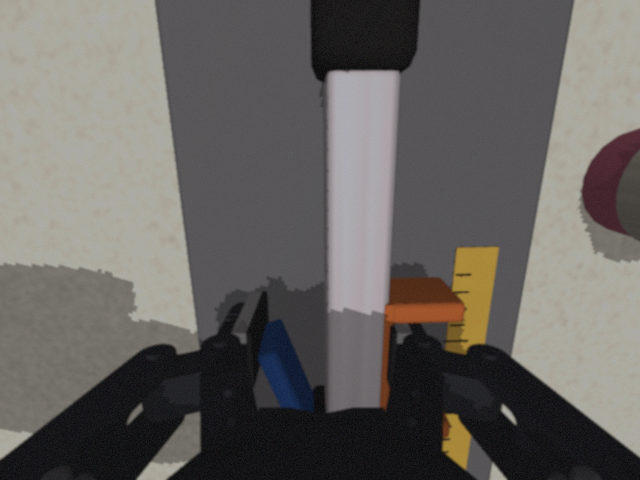

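View pics/t8_g.png

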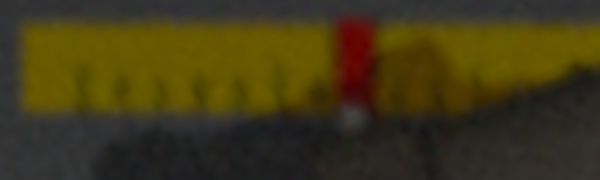

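{"name": "apply_moves", "arguments": {
  "increments": [45, 0, 1, 0.5, 0, 42, 0, 1, 0.5, 0, 39, 0, 1.5, 0, 0, 39, 0, 0, 0, 0]
}}

```text
t: 8.48
eef_pos: [0.5227, 0.1, 0.0373]
tool_rot: [0.011, 0.581, 0.814, 0.014]
contact_force: [2.9, -4.1, 1.9]
gripper_width: 0.458
```

```bash
python3 look.py 9 top wrist; python3 meas.py pics/t9.png
```

```text
8.47 [0.5227 0.1    0.0373] (array([-65.4,  -9.5,   2.1]), np.float64(-0.39), array([ 65.3,  17.1, -22.7])) 0.458 [ 2.9 -4.1  1.9] [0.011 0.581 0.814 0.014]
foot travel mm 55.5 0.787
```

```bash
sleep 0.1
```

```text
(no output)
```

View pics/w9.png

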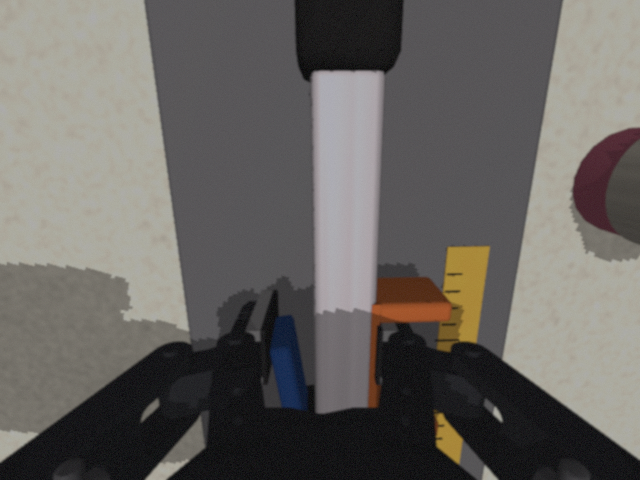

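View pics/t9_g.png

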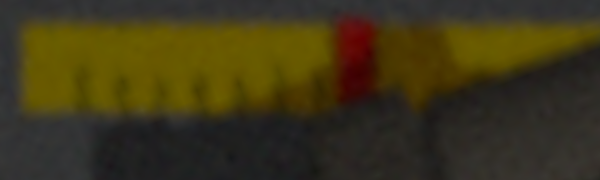

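{"name": "apply_moves", "arguments": {
  "increments": [36, 0.3, 0.5, 0.3, 0, 34, 0.3, 0.3, 0.3, 0, 32, 0, 0, 0, 0, 28, 0, 0, 0, 0, 28, 0, 0, 0, 0],
  "squeeze": 25
}}

```text
t: 9.2
eef_pos: [0.5262, 0.1013, 0.0381]
tool_rot: [0.013, 0.581, 0.814, 0.016]
contact_force: [2.9, -3.3, 1.9]
gripper_width: 0.369
```

```bash
python3 look.py 10 top wrist side; python3 meas.py pics/t10.png
```

```text
9.2 [0.5262 0.1013 0.0381] (array([-65.5, -13.2,   2.7]), np.float64(-0.45), array([ 65.4,  13.4, -21.9])) 0.369 [ 2.9 -3.3  1.9] [0.013 0.581 0.814 0.016]
foot travel mm 55.5 0.712
```

```bash
sleep 0.1
```

```text
(no output)
```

View pics/w10.png

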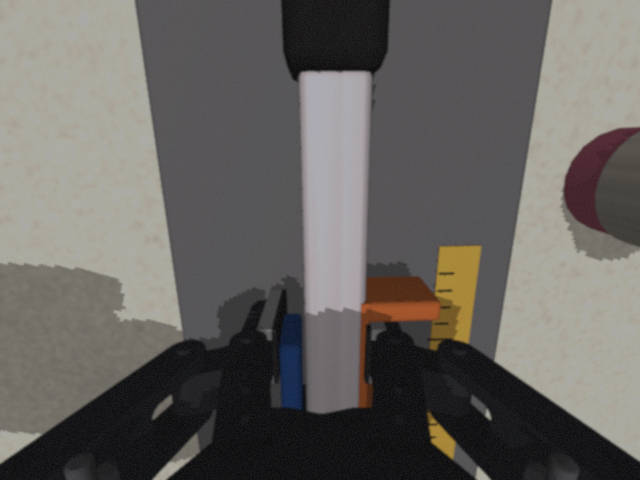

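View pics/t10_g.png

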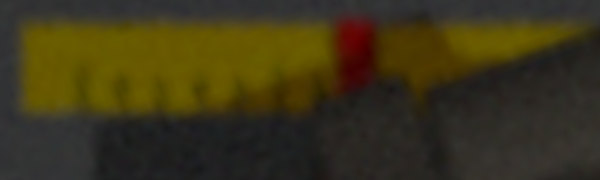

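View pics/s10.png

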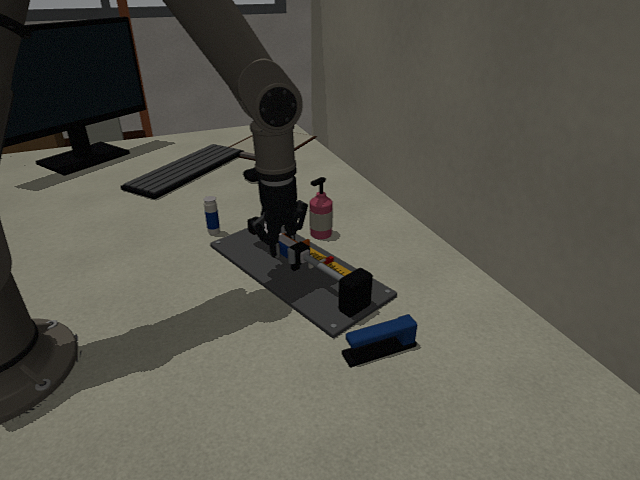

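{"name": "apply_moves", "arguments": {
  "increments": [25, 0, 0, 0, 0, 25, 0, 0, 0, 0, 25, 0, 0, 0, 0],
  "squeeze": 35
}}

```text
t: 9.72
eef_pos: [0.5264, 0.1014, 0.0382]
tool_rot: [0.013, 0.581, 0.814, 0.016]
contact_force: [3.5, -3.1, 3.2]
gripper_width: 0.364
```

```bash
python3 look.py 11 top wrist side; python3 meas.py pics/t11.png; python3 - <<'E'
import cv2
a=cv2.imread("pics/s11.png");cv2.imwrite("pics/s11c.png",cv2.resize(a[210:300,230:360],None,fx=6,fy=6,interpolation=2))
a=cv2.imread("pics/w11.png");cv2.imwrite("pics/w11c.png",cv2.resize(a[270:420,230:450],None,fx=3.5,fy=3.5,interpolation=2))
E
```

```text
9.72 [0.5264 0.1014 0.0382] (array([-65.5, -13.4,   2.7]), np.float64(-0.47), array([ 65.4,  13.2, -21.8])) 0.364 [ 3.5 -3.1  3.2] [0.013 0.581 0.814 0.016]
foot travel mm 55.5 0.719
```

```bash
sleep 0.1
```

```text
(no output)
```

View pics/s11c.png

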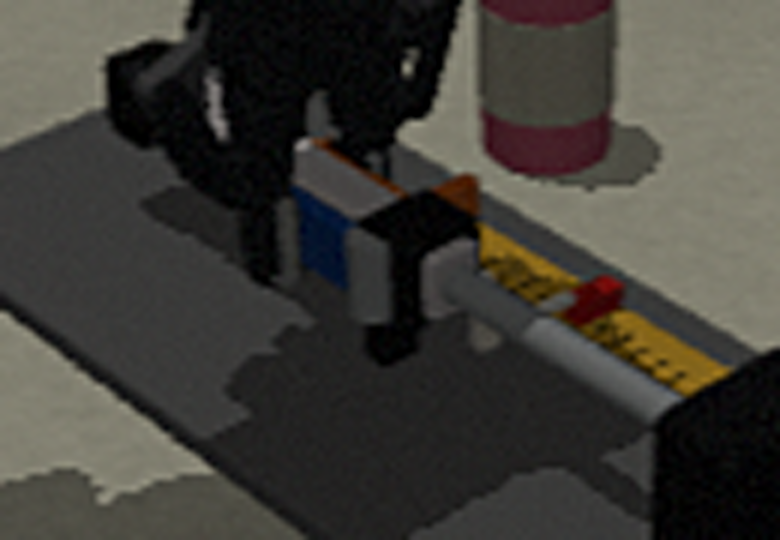

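View pics/w11c.png

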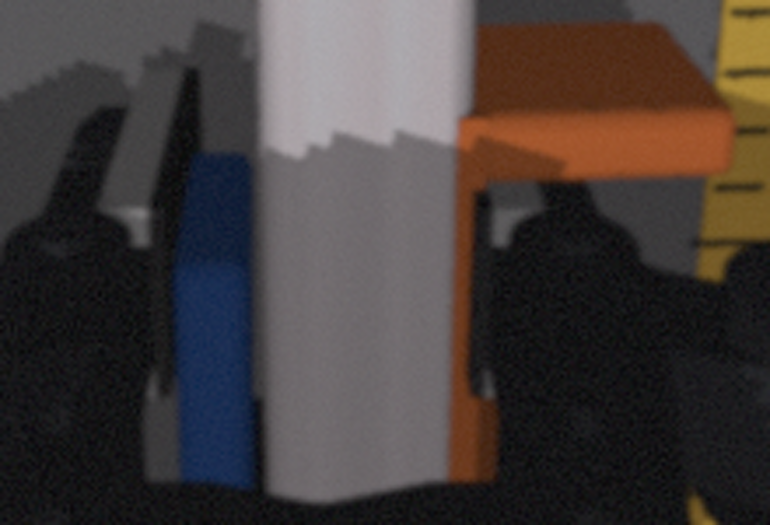

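```bash
python3 - <<'E'
from station import *
from h import *
cam=cam_fixed(get_calibration("side"))
p=cv2.imread("pics/s11.png")[245:275,310:345]; cv2.imwrite("pics/s11m.png",cv2.resize(p,None,fx=18,fy=18,interpolation=2))
def xy(u,v,z):
    P=plane(cam,[[u,v]],z)[0]-REST; return (P@X*1000).round(1),(P@Y*1000).round(1)
H=hsv(cv2.imread("pics/s11.png")); h,s,v=H[...,0],H[...,1],H[...,2]; vv,uu=np.mgrid[:480,:640]
roi=(vv>250)&(vv<270)&(uu>312)&(uu<340)
r=roi&((h<6)|(h>174))&(s>140)&(v>50); y,x=np.nonzero(r); Q=np.array([xy(a,b,.020) for a,b in zip(x,y)]); print("red",Q.mean(0),Q.min(0),Q.max(0))
w=roi&(s<60)&(v>90); y,x=np.nonzero(w); Q=np.array([xy(a,b,.026) for a,b in zip(x,y)]); print("w",np.c_[x,y,Q,v[w]][:40].tolist())
E
```

```text
red [ -1.28085106 -58.64042553] [ -9.3 -71.9] [  8.  -43.9]
w [[327.0, 251.0, 19.0, -72.4, 92.0], [328.0, 251.0, 17.5, -74.1, 128.0], [329.0, 251.0, 16.0, -75.7, 135.0], [330.0, 251.0, 14.6, -77.4, 129.0], [331.0, 251.0, 13.1, -79.0, 127.0], [332.0, 251.0, 11.6, -80.7, 130.0], [333.0, 251.0, 10.1, -82.3, 130.0], [334.0, 251.0, 8.6, -84.0, 130.0], [335.0, 251.0, 7.1, -85.6, 130.0], [336.0, 251.0, 5.6, -87.3, 128.0], [337.0, 251.0, 4.1, -88.9, 127.0], [338.0, 251.0, 2.6, -90.5, 130.0], [339.0, 251.0, 1.1, -92.2, 130.0], [329.0, 252.0, 13.1, -72.9, 123.0], [330.0, 252.0, 11.6, -74.6, 135.0], [331.0, 252.0, 10.1, -76.2, 130.0], [332.0, 252.0, 8.6, -77.8, 131.0], [333.0, 252.0, 7.1, -79.5, 131.0], [334.0, 252.0, 5.6, -81.1, 129.0], [335.0, 252.0, 4.1, -82.8, 128.0], [336.0, 252.0, 2.6, -84.4, 127.0], [337.0, 252.0, 1.1, -86.0, 126.0], [338.0, 252.0, -0.4, -87.7, 128.0], [339.0, 252.0, -1.8, -89.3, 131.0], [330.0, 253.0, 8.6, -71.7, 95.0], [331.0, 253.0, 7.1, -73.4, 129.0], [332.0, 253.0, 5.6, -75.0, 140.0], [333.0, 253.0, 4.2, -76.7, 132.0], [334.0, 253.0, 2.7, -78.3, 130.0], [335.0, 253.0, 1.2, -79.9, 130.0], [336.0, 253.0, -0.3, -81.6, 130.0], [337.0, 253.0, -1.8, -83.2, 130.0], [338.0, 253.0, -3.3, -84.8, 128.0], [339.0, 253.0, -4.8, -86.5, 129.0], [332.0, 254.0, 2.7, -72.2, 96.0], [333.0, 254.0, 1.2, -73.8, 125.0], [334.0, 254.0, -0.2, -75.5, 134.0], [335.0, 254.0, -1.7, -77.1, 130.0], [336.0, 254.0, -3.2, -78.7, 129.0], [337.0, 254.0, -4.7, -80.4, 128.0]]
```

```bash
sleep 0.1
```

```text
(no output)
```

View pics/s11m.png

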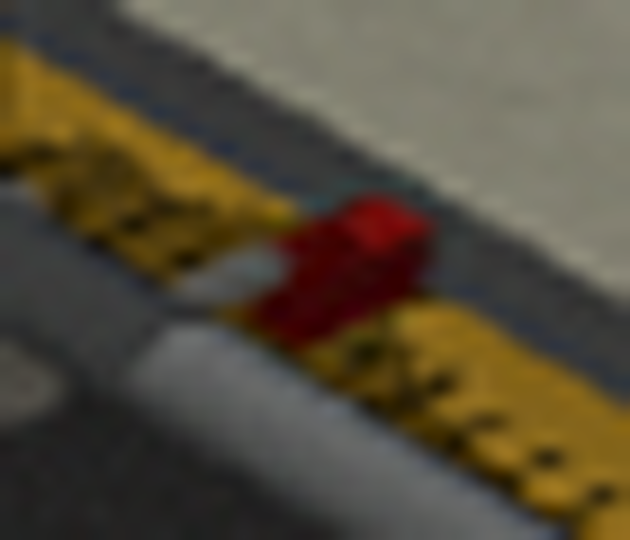

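```bash
python3 - <<'E'
from station import *
from h import *
cam=cam_fixed(get_calibration("side"))
im=cv2.resize(cv2.imread("pics/s11.png")[245:275,310:345],None,fx=18,fy=18,interpolation=2)
def W(x,y,z): P=REST+X*x/1000+Y*y/1000; P[2]=z/1000; return P
def dr(pts,c):
    q=(proj(cam,np.array([W(*p) for p in pts]))-[310,245]+.5)*18; print(q.round(0).tolist()); cv2.polylines(im,[q.astype(np.int32)],True,c,1)
mx,my=-1.4,-59.8
for z in(24,14): dr([(mx-5,my-11,z),(mx+5,my-11,z),(mx+5,my+11,z),(mx-5,my+11,z)],(255,255,255))
dr([(mx-2.5,-47.8,26),(mx+2.5,-47.8,26),(mx+2.5,-30,26),(mx-2.5,-30,26)],(255,0,255))
cv2.imwrite("pics/ov.png",im)
E
```

```text
[[448.0, 219.0], [391.0, 186.0], [260.0, 253.0], [316.0, 287.0]]
[[447.0, 288.0], [390.0, 254.0], [259.0, 322.0], [315.0, 356.0]]
[[296.0, 268.0], [268.0, 251.0], [158.0, 307.0], [187.0, 324.0]]
```

```bash
sleep 0.1
```

```text
(no output)
```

View pics/ov.png

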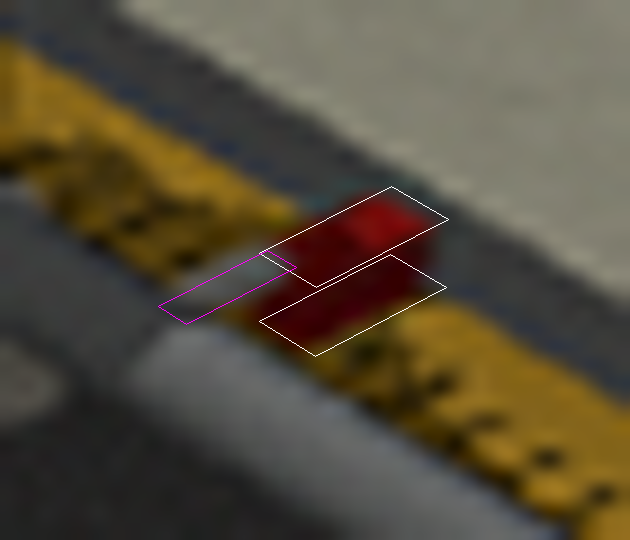

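```bash
python3 - <<'E'
from station import *
print(hand_in()); o=get_obs(); print(o["t"],o["eef_pos"],o["gripper_width"])
E
```

```text
the job is handed in; nothing more can be done
None
the job is handed in; nothing more can be done
```

I drew the leg out about 55 mm with one finger in the orange rest. I paused there for more than a second with the lever still open, then squeezed the blue lever shut. I handed the job in at t ≈ 9.7 s, still gripping (squeeze set to 35 N) and holding the leg at the mark.

Last checks:
- **Leg at the mark:** After the pause, with the jaws only partly closed and the lever untouched, the pointer was about 1 mm from the mark's middle in the top view. Once the jaws closed, the gripper hid the pointer there. Foot travel in that view then stayed at 55 to 55.5 mm, but its image match had weakened to about 0.72. The side view showed the pointer within 1–2 mm of the mark's middle.
- **Lever shut:** The fingers stalled at about 31 mm opening, against the nominal 32 mm. In the wrist picture the lever lies parallel to the sleeve.
- **Forces and neighbours:** The measured force at the end was about 6 N, mostly the spring. I didn't touch the bottle, glue stick or stapler.

**Disagreements:** The wrist and top cameras differed by 1–2 mm on where the rest is. The tool had also drifted to about 2.4° of tilt by the end.

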